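# Set and lock the purge flow, then hold the absorber lid open at 45 degrees

### The arm

A 6-joint arm with a two-finger parallel gripper is mounted at the origin on the work surface. World frame = base frame: x ahead of the robot, y to its left, z up, the work surface at z = 0. Lengths are in m, angles in rad, forces in N, time in s.
With the tool pointing down it reaches from about 0.35 to 0.975 m from the base axis. Payload 4.9 kg.
Tool frame: the origin (TCP) lies between the finger pads; the fingertips stand 25 mm ahead of it and the grasp point (between the pads) lies 6 mm ahead of it; z points along the fingers, y is the line along which they close (so a half turn about z gives the same grasp; the last joint's range is limited). The gripper opens to 85 mm and grips with 20 to 120 N. Pads are 22 mm wide; open, the fingers measure 114 mm over their backs; the gripper's body (76 mm by 85 mm) begins 54 mm behind the grasp point. The pads swing forward as they close: fully open they stand 13 mm farther back than shut.
Start: joints at [-1.365, 0.053, 1.613, -0, 1.476, -0.119], TCP at [0.199, -0.592, 0.256] pointing down, gripper open.
Joint ranges: [-3.01, 3.01], [-1.01, 2.22], [0.06, 2.58], [-1.02, 4.17], [0.09, 2.62], [-3.14, 3.14]. Speed limits (rad/s): [2.57, 2.57, 3.14, 3.14, 3.14, 3.14].

### API

Orientations are given as a unit quaternion [w, x, y, z].
In Python, from plant import manip gives the robot as it stands.
- The arm moves only by the shell command python3 -m inch 'ROWS'. ROWS is JSON, a list of rows, each a list of 3 entries, a list of its own where there are three numbers: the shift along the tool's x, y, z in m, then the turn, a rotation vector about the tool's x, y, z in rad, then the opening, from 0 (shut) to 1 (fully open). A call has 1 to 8 rows; each row shifts and turns the commanded pose from where the row before left it, along the tool's axes as they then stand; what a row does not reach is not made up. A row lasts 1/10 s, in which the tool goes at most 50 mm and 8.59 degrees, less where a joint would pass 70% of its speed; a pose out of reach is approached as far as the arm can. A call with a gripper value outside its range is refused whole. The fingers move at their own pace and stop on an object; the grip force is fixed at half the most. Time passes only in rows, so rows that do not move let the fingers close. It gives the time, the measured TCP pose, the force, the opening and the grip force at its end, in the units of the state.
- manip.state(): the state, without advancing time (a new reading comes with each control period).
- manip.grab_frame(name): name is "side" or "top"; returns (picture, depth): 400x640x3 uint8, red, green, blue; 400x640 float32, m along the optical axis (not along the pixel's ray), 0 where there is no reading.
- manip.camera_params(name): a dict with "camera_matrix" (3x3 intrinsics, pixels), "k1" (the pictures are not rectified: a ray, as slopes to the right and down, at radius r is drawn at 1 + k1 r^2 times it, then the intrinsics apply), "rvec" (rotation vector, rad) and "tvec" (3), from world to camera coordinates, as OpenCV has them. Camera axes: x right, y down, z forward; pixel columns grow to the right and rows downward; lengths in m; the calibration is good to about 2 mm. A picture is of the moment at which its call begins. camera_params takes no time and is no camera call.
- manip.job_done(): hands the job in; it is judged then, once.
Trained networks look in the newest picture that a camera, given by its name, has taken for a name from the list of things; names that differ only in an ending like _2 or _b are one class to them, and where a whole thing is asked for, a point or a joint stands for the part that bears it (a point fixed in the world has none). Each returns a list of dicts, best first, with "score" (0 to 1); they miss things now and then, are a little off and sometimes report something else, mostly with a low value. They report only what shows in the picture. A call takes as long as a camera call.
- manip.look_for(camera, label): "point" ([x, y, z] in m, in world coordinates, good to about 4 mm: the middle of the surface that is visible of it).
The state is a dict: "time": time; "joint_pos": joint angles; "joint_vel": joint speeds; "joint_efforts": joint torques, N m; "tool_pos": TCP position; "tool_rot": TCP orientation; "contact_force": force on the tool from outside, world axes, zero at the start; "ft_torque": the same for the moment, N m; "gripper_width": opening from 0.0 (shut) to 1.0 (fully open); "grasp_force": force on a finger pad.
Only numpy, scipy, OpenCV 4.12 (cv2) and the standard library are available. Lean on these libraries where they do the work, as an engineer would, in place of code of your own. Each camera call takes 0.05 s, during which the arm holds its last target. There are 200 camera calls.

### The job

Get this absorber ready for inspection under purge: turn the black flow knob until its white pointer stands at the red mark on the dial, then slide the clear lock hood fully home over the knob without upsetting the setting. Then lift the absorber's spring-shut lid by its teal bar to 45 degrees (its edge at the red tick of the quadrant) and finish while holding it there, steady (it falls shut if let go, and nothing but the robot may carry it); leave everything else on the bench where it stands.

Things in the scene. Friction and masses are not known exactly. Their poses are not given: they have to be found in the camera images.
- regulator: flow control block, cream box 130 x 230 x 50 mm, fixed to the bench (position and turn differ each time). Origin: centre of its underside; x, y along the 130 and 230 mm sides, z up. On its top: the dial ring and flow knob 60 mm from its centre towards its -y, and the clear lock hood, which starts 60 mm from its centre towards +y. Two low rails (6 mm) run along y.
- dial_ring: white dial disc, diameter 68 mm, 3 mm thick, fixed on the block's top round the knob's axis (underside at z = 50 mm); one red mark and eleven black ticks. Origin: centre of its underside, on the knob's axis. The red mark lies on its -x axis; its turn about z differs each time.
- mark (a point): the red mark on the dial: point 30 mm from the knob's axis
- flow_knob (a joint): turn of the flow knob, rad, 0 to 2.6; grows clockwise seen from above. At 0 the pointer points along the regulator's -x, at pi/2 along its +y. Starts 0.5 to 1.4 short of the mark (so turn it clockwise); stiff enough to stay where it is left (about 0.04 N m to turn).
- knob_grip (a point): on the axis of the black flow knob, 84 mm above the bench, where to grip it. The knob: a skirt of diameter 40 mm up to 62 mm above the bench, on it an upright bar grip 40 long x 13 wide, from 62 up to 92 mm above the bench, lengthwise along the pointer; it carries a white line on its pointer half.
- pointer (a point): the tip of the knob's white pointer: a point that turns with the knob, 30 mm from its axis; above mark when the knob is set
- lock (a joint): travel of the lock hood, m: 0 withdrawn (as it starts), 0.12 fully home over the knob against its stop; grows towards the regulator's -y. Needs about 2 N, stays where it is left.
- lock_post (a point): grip post of the lock hood: point on the axis of the post, 128.5 mm above the bench. The post is teal, 16 x 16 mm square (sides along the regulator's x and y), from the hood's roof at 104.5 mm up to 140 mm above the bench. The hood is clear plastic, faintly blue, 84 (across the track) x 70 mm (along it), open at both ends, its roof over the knob. Slides along the regulator's y.
- housing: absorber housing, cream open box 220 x 220 x 110 mm, fixed to the bench (position and turn differ each time), a grey canister inside, a black pipe stub on its -x face. Origin: centre of its underside, x towards the hinge side, z up. On its +y side stands a steel quadrant of radius 120 mm about the hinge with a red tick at 45 degrees; it rises to 220 mm above the bench.
- lid_angle (a joint): opening angle of the lid, rad: 0 shut (level), pi/4 = 45 degrees, stop at 1.35. Shut by a spring and its own weight (0.28 to 0.52 kg) from any angle: about 3 to 5 N at the bar along its arc lifts and holds it (up to 9 N if pushed straight up at 45 degrees).
- lid_hinge (a point): middle of the hinge axis, at the top of the housing's +x side (110.5 mm above the bench, 110 mm from the housing's centre); the axis runs along the housing's y
- lid_bar (a point): middle of the teal bar handle on top of the grey lid. The lid is a plate 224 x 224 x 8 mm. The bar is round, diameter 12 mm, 110 mm long along the housing's y, its axis 35 mm above the lid's top face, 190 mm in front of the hinge axis and 43 mm above it (153.5 mm above the bench when shut). Open space under it, a leg at each end. The bar may turn between the fingers as the lid opens: straight-down fingers can stay so up to 45 degrees.
- lid: the grey lid plate with its teal bar handle, moving as one. Origin: on the hinge axis; x away from the plate, y along the axis, z out of its top face
- elbow: bystander: loose teal tube elbow, 34 mm high, 70 mm long
- filter: bystander: loose green breathing filter, diameter 68 mm, 56 mm high
- screwdriver: bystander: loose screwdriver with orange handle
- disinfectant: bystander: loose white bottle, blue cap, diameter 64 mm, 160 mm high
- spare_bowl: bystander: loose grey absorber bowl, diameter 120 mm, 85 mm high
- spanner: bystander: loose steel spanner
- parts_tray: bystander: loose blue tray 100 x 140 x 35 mm

How it is judged:
By the outcome, as a careful person would: the job done as asked, in the order asked, and still so for the second after the job is handed in, while the arm keeps its last pose, push and grip.
It also fails if it takes over 66 s, if anything falls off the work surface, if the arm or the gripper's body presses on something with over 40 N, if the wrist force passes 120 N, or if a joint passes its speed limit or range.

## Working session

There is one attempt and no reset: what is moved stays moved. The work goes in short steps, Python scripts to look and compute and a shell command to move; the robot and the scene stay as the last step left them, time stands still between calls to the robot, and variables do not carry over. Pictures are saved under pics/ and viewed, at most 10 in all, crops included, and the job is handed in when it is done.

```bash
mkdir -p pics
cat > h.py <<'E'
import numpy as np, cv2
from plant import manip
from scipy.spatial.transform import Rotation as R
def cam(n):
    p=manip.camera_params(n); return np.array(p["camera_matrix"]),p["k1"],cv2.Rodrigues(np.array(p["rvec"],float))[0],np.array(p["tvec"],float).ravel()
def cloud(n,d):
    K,k1,Rm,t=cam(n); v,u=np.mgrid[:400,:640]
    uv=np.stack([u,v],-1).reshape(-1,1,2).astype(np.float64)
    s=cv2.undistortPoints(uv,K,np.array([k1,0,0,0,0.])).reshape(400,640,2)
    P=np.dstack([s*d[...,None],d]); return (P-t)@Rm
def proj(n,P):
    K,k1,Rm,t=cam(n); return cv2.projectPoints(np.array(P,float).reshape(-1,1,3),cv2.Rodrigues(Rm)[0],t,K,np.array([k1,0,0,0,0.]))[0].reshape(-1,2)
E
python3 - <<'E'
from h import *
for n in("side","top"):
    im,d=manip.grab_frame(n); cv2.imwrite(f"pics/{n}0.png",im[...,::-1]); np.savez(f"{n}0.npz",im=im,d=d)
    for l in "regulator dial_ring mark knob_grip pointer lock_post housing lid_hinge lid_bar disinfectant spare_bowl".split():
        r=manip.look_for(n,l); print(n,l,[(np.round(x["point"],3).tolist(),round(x["score"],2)) for x in r[:2]])
s=manip.state(); print({k:np.round(v,3).tolist() for k,v in s.items()})
E
```

```text
side regulator [([0.537, -0.25, 0.05], 0.88)]
side dial_ring [([0.513, -0.309, 0.055], 0.6), ([0.572, 0.221, 0.12], 0.43)]
side mark [([0.516, -0.312, 0.053], 0.75)]
side knob_grip [([0.514, -0.302, 0.076], 0.81), ([0.576, 0.216, 0.117], 0.48)]
side pointer [([0.518, -0.305, 0.074], 0.77)]
side lock_post [([0.546, -0.189, 0.1], 0.78)]
side housing [([0.564, 0.167, 0.116], 0.71)]
side lid_hinge [([0.572, 0.22, 0.118], 0.86)]
side lid_bar [([0.573, 0.217, 0.12], 0.69)]
side disinfectant [([0.571, 0.456, 0.103], 0.7), ([0.543, -0.188, 0.106], 0.26)]
side spare_bowl [([0.625, -0.478, 0.042], 0.79)]
top regulator [([0.533, -0.221, 0.05], 0.93), ([0.764, 0.012, 0.035], 0.71)]
top dial_ring [([0.517, -0.291, 0.05], 0.45)]
top mark []
top knob_grip [([0.522, -0.289, 0.062], 0.62)]
top pointer [([0.515, -0.293, 0.065], 0.45)]
top lock_post [([0.54, -0.174, 0.104], 0.81)]
top housing [([0.569, 0.239, 0.121], 0.68)]
top lid_hinge [([0.569, 0.237, 0.121], 0.85), ([0.516, -0.294, 0.049], 0.39)]
top lid_bar [([0.57, 0.235, 0.122], 0.83)]
top disinfectant [([0.569, 0.463, 0.107], 0.97)]
top spare_bowl [([0.633, -0.51, 0.035], 0.63)]
{'time': 1.2, 'joint_pos': [-1.365, 0.053, 1.613, -0.0, 1.476, -0.119], 'joint_vel': [0.0, 0.003, -0.001, 0.0, -0.001, -0.0], 'joint_efforts': [0.001, -39.368, -37.046, -0.0, 0.0, -0.0], 'tool_pos': [0.199, -0.592, 0.256], 'tool_rot': [0.0, 0.987, 0.162, -0.0], 'contact_force': [-0.406, -0.055, 0.139], 'ft_torque': [-0.006, -0.011, 0.022], 'grasp_force': 0.0, 'gripper_width': 0.999}
```

View pics/top0.png

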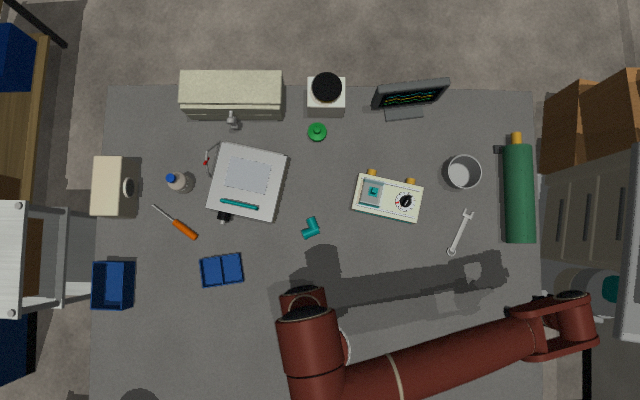

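View pics/side0.png

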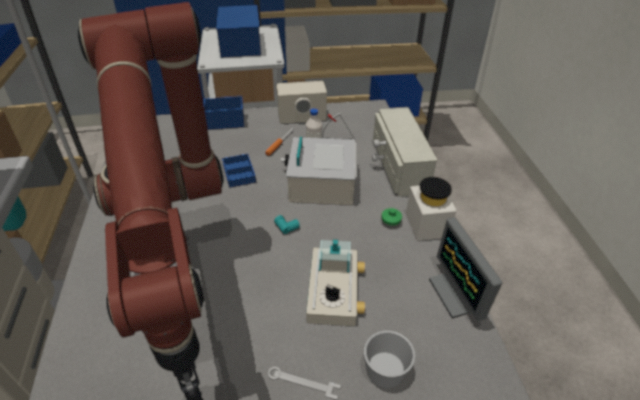

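The top view shows the knob at (405,201), the teal post at (374,190), the lid bar at (239,204) and the hinge on the far side of the housing. Next I'll fit the block and lid poses and zoom in on the dial.

Run:
```python
from h import *
z=np.load("top0.npz"); im,d=z["im"],z["d"]; P=cloud("top",d)
hsv=cv2.cvtColor(im,cv2.COLOR_RGB2HSV)
def fit(c,r,lo,hi,nm):
    m=(abs(P[...,0]-c[0])<r)&(abs(P[...,1]-c[1])<r)&(P[...,2]>lo)&(P[...,2]<hi)
    q=P[m]; rr=cv2.minAreaRect((q[:,:2]*1000).astype(np.float32)); print(nm,m.sum(),np.round(rr[0],1),np.round(rr[1],1),round(rr[2],2),"z",np.median(q[:,2]))
fit((.53,-.23),.17,.04,.2,"reg"); fit((.53,-.23),.17,.04,.058,"regtop")
fit((.57,.24),.17,.105,.13,"lid"); 
fit((.57,.24),.17,.14,.17,"bar")
teal=(hsv[...,0]>80)&(hsv[...,0]<100)&(hsv[...,1]>120)
for c,nm in(((.57,.24),"bar"),((.54,-.18),"post")):
    m=teal&(abs(P[...,0]-c[0])<.15)&(abs(P[...,1]-c[1])<.1)&(P[...,2]>.1); q=P[m]; print(nm,m.sum(),q.mean(0).round(4),q.max(0).round(3), q.min(0).round(3))
    rr=cv2.minAreaRect((q[:,:2]*1000).astype(np.float32)); print(rr)
a=cv2.resize(im[165:230,340:435],None,fx=8,fy=8,interpolation=cv2.INTER_CUBIC)[:,:,::-1]
s=np.load("side0.npz")["im"][235:330,295:375]
b=cv2.resize(s,(438,520),interpolation=cv2.INTER_CUBIC)[:,:,::-1]
cv2.imwrite("pics/dial.png",cv2.resize(a,(760,520))[:, :])
cv2.imwrite("pics/dials.png",b)
```

```text
reg 2591 [ 543.1 -237.6] [232.7 153.2] 77.9 z 0.05278753298130864
regtop 1825 [ 543.1 -237.6] [232.7 153.2] 77.9 z 0.050933814568599245
lid 4625 [576.  245.1] [234.4 231.8] 78.2 z 0.11944531220749832
bar 159 [563.2 300.8] [252.4  84.7] 33.89 z 0.1583698642989344
bar 131 [0.494  0.2536 0.1579] [0.508 0.314 0.165] [0.478 0.198 0.135]
((494.7311706542969, 255.89663696289062), (119.12234497070312, 10.633428573608398), 78.17318725585938)
post 76 [ 0.5433 -0.1746  0.1201] [ 0.56  -0.161  0.146] [ 0.53  -0.191  0.102]
((545.292236328125, -176.45912170410156), (27.71340560913086, 27.90753173828125), 77.71171569824219)
```

View pics/dial.png

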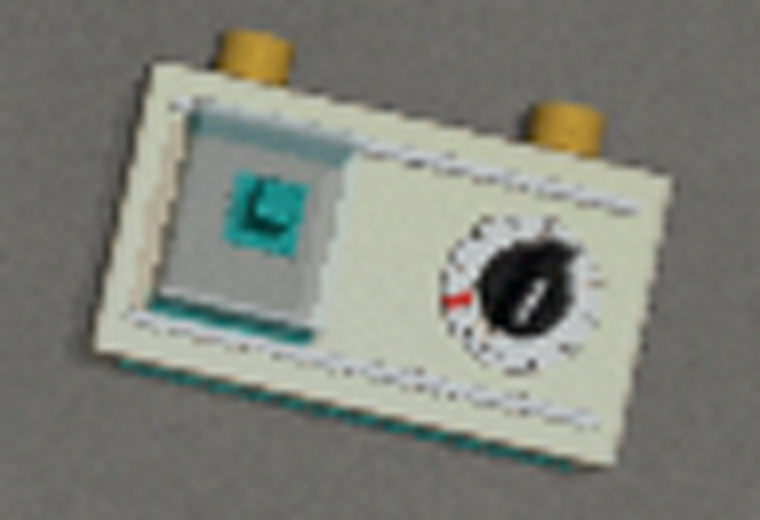

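View pics/dials.png

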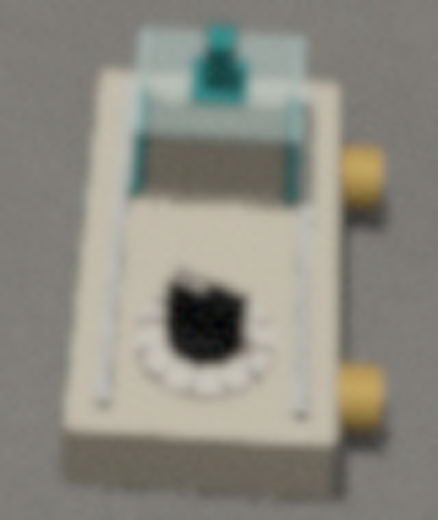

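The dial crop shows the red mark left of the dial centre, pointing along world +y. The white pointer line is at lower left. I'll get exact values by projecting onto planes.

```bash
cat >> h.py <<'E'
def onplane(n,uv,z):
    K,k1,Rm,t=cam(n); s=cv2.undistortPoints(np.array(uv,float).reshape(-1,1,2),K,np.array([k1,0,0,0,0.])).reshape(-1,2)
    r=np.c_[s,np.ones(len(s))]@Rm; c=-Rm.T@t; return c+r*((z-c[2])/r[:,2])[:,None]
E
python3 - <<'E'
from h import *
z=np.load("top0.npz"); im,d=z["im"],z["d"]; hsv=cv2.cvtColor(im,cv2.COLOR_RGB2HSV).astype(int)
H,S,V=hsv[...,0],hsv[...,1],hsv[...,2]
v,u=np.mgrid[:400,:640]
def sel(m,box): 
    b=(u>=box[0])&(u<box[2])&(v>=box[1])&(v<box[3])&m; return np.c_[u[b],v[b]]
# block top outline: cream bright, not strongly saturated
box=(340,165,435,230)
m=((V>150)&(S<75)); mm=np.zeros_like(m); mm[165:230,340:435]=m[165:230,340:435]
n,l,st,_=cv2.connectedComponentsWithStats(mm.astype(np.uint8)); k=1+st[1:,4].argmax(); b=l==k
q=onplane("top",np.c_[u[b],v[b]],.05)[:,:2]*1000; rr=cv2.minAreaRect(q.astype(np.float32)); print("reg",rr,b.sum())
red=sel((S>110)&((H<8)|(H>172))&(V>90),(390,190,420,215)); pr=onplane("top",red,.053); print("red",len(red),pr.mean(0))
wd=sel((V<90),(390,185,420,218)); print("dark",onplane("top",wd,.075).mean(0))
# ring outer: bright low-saturation
wh=sel((V>185)&(S<22),(392,188,420,216)); pw=onplane("top",wh,.053); e=cv2.fitEllipse((pw[:,:2]*1000).astype(np.float32)) if 0 else cv2.minEnclosingCircle((pw[:,:2]*1000).astype(np.float32)); print("ring",len(wh),e)
for r in range(192,212): print(r,' '.join('%3d'%V[r,c] for c in range(393,417)))
# lid
m=np.zeros_like(b); m[130:230,195:300]=((V>110)&(S<40))[130:230,195:300]
P=cloud("top",d); m&=(P[...,2]>.1)&(P[...,2]<.14)
q=onplane("top",np.c_[u[m],v[m]],.1185)[:,:2]*1000; print("lid",cv2.minAreaRect(q.astype(np.float32)),m.sum())
t=sel((H>80)&(H<100)&(S>110),(205,190,270,215)); q=onplane("top",t,.1555)[:,:2]*1000; print("bar",cv2.minAreaRect(q.astype(np.float32)),q.mean(0))
E
```

```text
reg ((532.8131713867188, -234.9027099609375), (228.52215576171875, 127.81774139404297), 77.68597412109375) 1760
red 4 [ 0.51671406 -0.2651497   0.053     ]
dark [ 0.52063402 -0.28986998  0.075     ]
ring 166 ((515.5807495117188, -296.4286193847656), 64.16413879394531)
192 193 195 193 192 191 194 193 130 148 192 151 160 192 193 187 138 152 195 192 192 194 195 193 190
193 194 194 195 192 192 193 113 188 191 194 190 155 195 193 186 124 186 177 194 193 194 195 193 192
194 192 195 194 191 193 169  86 159 194 194 192 192 192 188 136 132 156 194 193 196 193 195 195 194
195 193 194 194 193 141 190 191 191 194 194 189  84  84  85  72  42  52  98 155 162 194 193 194 193
196 192 193 193 144 191 193 193 195 191  87  57  37  27  24  15  19  23  34  66 129 181 193 192 195
197 194 192 193 125 193 191 195 192  71  35  27  29  21  13  17  29  26  35  96 190 191 196 193 195
198 198 193 177 188 149 195 193 106  29  29  34  18  14  14  27  31  27  66 153 195 187 167 194 192
199 193 193 116 194 191 192 191  39  31  33  27  23  12   9  28  32  29  47 127 196 194 193 192 191
200 197 193 135 194 196 191  85
[... 713 characters left out ...]
188 144 144 152 191 193 194 197 192 196 192 196 194 192
208 193 193 191 195 194 139 191 118 169 194 192 193 193 194 195 194 184 120 155 163 194 193 195 190
209 192 194 193 193 193 193 142 194 191 153 196 193 194 195 193 195 193 188 161 191 190 194 191 194
210 195 194 193 194 194 196 194 164 188 192 196 194 188  91 195 193 190 191 193 194 192 192 195 196
211 193 196 194 195 192 192 197 191 194 191 140 126 140 148 181 196 196 193 194 194 192 193 193 189
lid ((575.2898559570312, 244.3909912109375), (233.34466552734375, 229.17547607421875), 78.02434539794922) 4468
bar ((479.1385192871094, 257.38555908203125), (122.10963439941406, 42.424991607666016), 78.2638931274414) [494.09751439 254.33737881]
```

```bash
python3 -m inch '[[[0.0333,-0.015,0],[0,0,0],1],[[0.0333,-0.015,0],[0,0,0],1],[[0.0333,-0.015,0],[0,0,0],1],[[0.0333,-0.015,0],[0,0,0],1],[[0.0333,-0.015,0],[0,0,0],1],[[0.0333,-0.015,0],[0,0,0],1]]'; python3 -m inch '[[[0.0333,-0.015,0],[0,0,0],1],[[0.0333,-0.015,0],[0,0,0],1],[[0.0333,-0.015,0],[0,0,0],1],[[0.0333,-0.015,0],[0,0,0],1],[[0.0333,-0.015,0],[0,0,0],1],[[0.0333,-0.015,0],[0,0,0],1]]'
python3 -m inch '[[[0,0,0],[0,0,-0.145],1],[[0,0,0],[0,0,-0.145],1],[[0,0,0],[0,0,-0.145],1],[[0,0,0],[0,0,-0.145],1],[[0,0,0],[0,0,-0.145],1],[[0,0,0],[0,0,-0.145],1],[[0,0,0],[0,0,-0.145],1],[[0,0,0],[0,0,-0.145],1]]'; python3 -m inch '[[[0,0,0],[0,0,-0.145],1],[[0,0,0],[0,0,-0.145],1],[[0,0,0],[0,0,-0.145],1],[[0,0,0],[0,0,-0.145],1],[[0,0,0],[0,0,-0.145],1],[[0,0,0],[0,0,-0.145],1],[[0,0,0],[0,0,-0.145],1],[[0,0,0],[0,0,-0.145],1]]'
```

```text
time: 1.8
tool_pos: [0.361, -0.4422, 0.2565]
tool_rot: [0.0, 0.987, 0.162, 0.0]
contact_force: [0.3, -0.6, -0.3]
gripper_width: 1.001
grasp_force: 0.0
time: 2.4
tool_pos: [0.5217, -0.293, 0.2565]
tool_rot: [0.0, 0.987, 0.162, 0.0]
contact_force: [0.5, -0.1, 0.2]
gripper_width: 0.999
grasp_force: 0.0
time: 3.2
tool_pos: [0.5207, -0.2942, 0.2563]
tool_rot: [0.0, 0.735, 0.678, -0.0]
contact_force: [0.5, -0.5, 0.1]
gripper_width: 1.0
grasp_force: 0.0
time: 4.0
tool_pos: [0.5207, -0.2942, 0.2563]
tool_rot: [0.0, 0.243, 0.97, -0.0]
contact_force: [-0.4, 0.3, 0.0]
gripper_width: 0.999
grasp_force: 0.0
```

```bash
cat >> h.py <<'E'
def go(x,y,z,yaw,cfg=0):
    "tool-frame shift to world target and turn about tool z so tool y points at yaw (deg)"
    s=manip.state(); w,a,b,c=s["tool_rot"]; Rm=R.from_quat([a,b,c,w]).as_matrix(); p=np.array(s["tool_pos"])
    ya=np.degrees(np.arctan2(Rm[1,1],Rm[0,1])); tv=(Rm.T@(np.array([x,y,z])-p)).round(4)
    dz=-np.radians((yaw-ya+180)%360-180); print("t",round(s["time"],2),"pos",p.round(4),"yaw",ya.round(2),"tilt",np.degrees(np.arccos(-Rm[2,2])).round(2),"shift",tv,"turnz",round(dz,4),"w",round(s["gripper_width"],3),"F",np.round(s["contact_force"],1),"gf",s["grasp_force"],"q",np.round(s["joint_pos"],2))
E
python3 -c "
from h import *
go(.520,-.2935,.092,62)
im,d=manip.grab_frame('side'); import cv2; cv2.imwrite('pics/s1.png',cv2.resize(im[150:350,220:470],None,fx=3,fy=3)[:,:,::-1])"
```

```text
t 4.0 pos [ 0.5207 -0.2942  0.2563] yaw 61.88 tilt 0.0 shift [0.001  0.0003 0.1643] turnz -0.0022 w 0.999 F [-0.4  0.3  0. ] gf 0.0 q [-0.64 -0.01  1.68 -0.    1.48 -1.72]
```

```bash
python3 -m inch '[[[0,0,0.04],[0,0,0],1],[[0,0,0.04],[0,0,0],1],[[0,0,0.03],[0,0,0],1],[[0,0,0.025],[0,0,0],1],[[0,0,0.02],[0,0,0],1],[[0,0,0.009],[0,0,0],1]]'; python3 -m inch '[[[0,0,0],[0,0,0],0.3],[[0,0,0],[0,0,0],0],[[0,0,0],[0,0,0],0],[[0,0,0],[0,0,0],0],[[0,0,0],[0,0,0],0],[[0,0,0],[0,0,0],0]]'; python3 -c "
from h import *
print(manip.state()['ft_torque']); go(.520,-.2935,.092,7)
im,d=manip.grab_frame('side'); import cv2; cv2.imwrite('pics/s2.png',cv2.resize(im[180:350,240:440],None,fx=3.5,fy=3.5)[:,:,::-1])"
```

```text
time: 4.65
tool_pos: [0.5195, -0.2933, 0.0897]
tool_rot: [-0.002, 0.247, 0.969, 0.001]
contact_force: [0.2, 0.1, -0.4]
gripper_width: 1.002
grasp_force: 0.0
time: 5.25
tool_pos: [0.5211, -0.2959, 0.0938]
tool_rot: [0.001, 0.246, 0.969, -0.002]
contact_force: [-1.3, -5.2, 2.8]
gripper_width: 0.137
grasp_force: 61.2
[-0.62313234  0.17150074 -0.08140915]
t 5.25 pos [ 0.5211 -0.2959  0.0938] yaw 61.53 tilt 0.25 shift [0.0022 0.0016 0.0018] turnz 0.9518 w 0.137 F [-1.3 -5.2  2.8] gf 61.16653025150299 q [-0.64  0.14  1.8  -0.    1.19 -1.71]
```

View pics/s2.png

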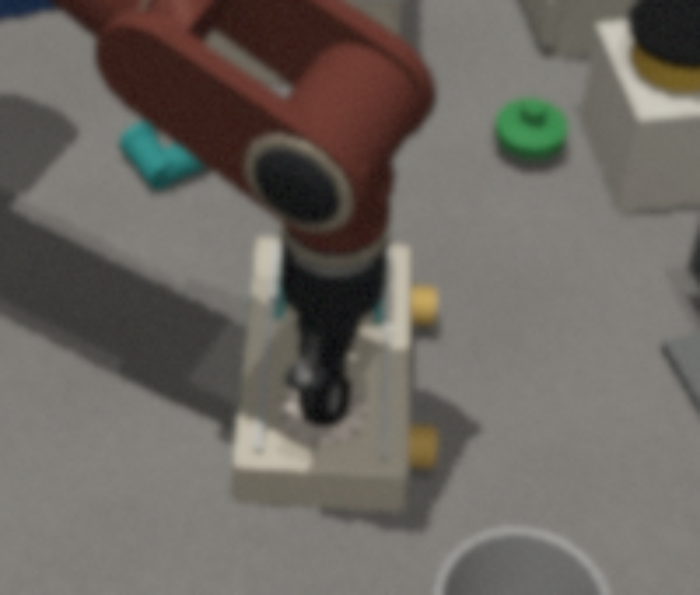

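The knob is gripped. Turning it clockwise now.

```bash
python3 -m inch '[[[0,0,0],[0,0,0.12],0],[[0,0,0],[0,0,0.12],0],[[0,0,0],[0,0,0.12],0],[[0,0,0],[0,0,0.12],0],[[0,0,0],[0,0,0.12],0],[[0,0,0],[0,0,0.12],0],[[0,0,0],[0,0,0.12],0],[[0,0,0],[0,0,0.1],0]]'; python3 -m inch '[[[0,0,0],[0,0,0],0],[[0,0,0],[0,0,0],0]]';  python3 -c "
from h import *
print(manip.state()['ft_torque']); go(.520,-.2935,.092,7)"
python3 -m inch '[[[0,0,0],[0,0,0],1],[[0,0,0],[0,0,0],1],[[0,0,0],[0,0,0],1],[[0,0,0],[0,0,0],1],[[0,0,0],[0,0,0],1]]';  python3 -c "
from h import *
go(.520,-.2935,.092,7)"
python3 -m inch '[[[0,0,-0.03],[0,0,0],1],[[0,0,-0.045],[0,0,0],1],[[0,0,-0.045],[0,0,0],1],[[0,0,-0.04],[0,0,0],1],[[-0.05,0,0],[0,0,0],1],[[-0.05,0,0],[0,0,0],1],[[-0.05,0,0],[0,0,0],1],[[0,0,0],[0,0,0],1]]'
python3 -c "
from h import *
for n in ('top','side'):
  im,d=manip.grab_frame(n); cv2.imwrite(f'pics/{n}3.png',im[...,::-1])
t=cv2.imread('pics/top3.png')[170:225,345:430]; s=cv2.imread('pics/side3.png')[250:330,300:370]
o=np.zeros((560,800,3),np.uint8); a=cv2.resize(t,(440,285),interpolation=2); o[:285,:440]=a; b=cv2.resize(s,(350,400),interpolation=2); o[:400,445:795]=b; cv2.imwrite('pics/c3.png',o)"
```

```text
time: 6.1
tool_pos: [0.5197, -0.2971, 0.0939]
tool_rot: [0.001, 0.66, 0.751, -0.003]
contact_force: [-7.2, -9.6, 5.0]
gripper_width: 0.136
grasp_force: 61.6
time: 6.3
tool_pos: [0.5196, -0.2971, 0.0938]
tool_rot: [0.001, 0.658, 0.753, -0.003]
contact_force: [-7.4, -7.7, 5.3]
gripper_width: 0.136
grasp_force: 61.5
[-1.26191432  1.20429633  0.0076127 ]
t 6.3 pos [ 0.5196 -0.2971  0.0938] yaw 7.66 tilt 0.36 shift [0.0035 0.0008 0.0018] turnz 0.0116 w 0.136 F [-7.4 -7.7  5.3] gf 61.523181796073914 q [-0.64  0.14  1.8  -0.01  1.2  -0.77]
time: 6.8
tool_pos: [0.5208, -0.2939, 0.0922]
tool_rot: [-0.0, 0.658, 0.753, 0.0]
contact_force: [0.4, 0.9, 0.4]
gripper_width: 0.97
grasp_force: 0.0
t 6.8 pos [ 0.5208 -0.2939  0.0922] yaw 7.7 tilt 0.02 shift [ 0.0005 -0.0007  0.0002] turnz 0.0122 w 0.97 F [0.4 0.9 0.4] gf 0.0 q [-0.64  0.14  1.8   0.    1.19 -0.77]
time: 7.6
tool_pos: [0.5401, -0.4477, 0.2503]
tool_rot: [-0.0, 0.66, 0.751, -0.001]
contact_force: [-0.6, 0.4, 0.3]
gripper_width: 0.999
grasp_force: 0.0
```

View pics/c3.png

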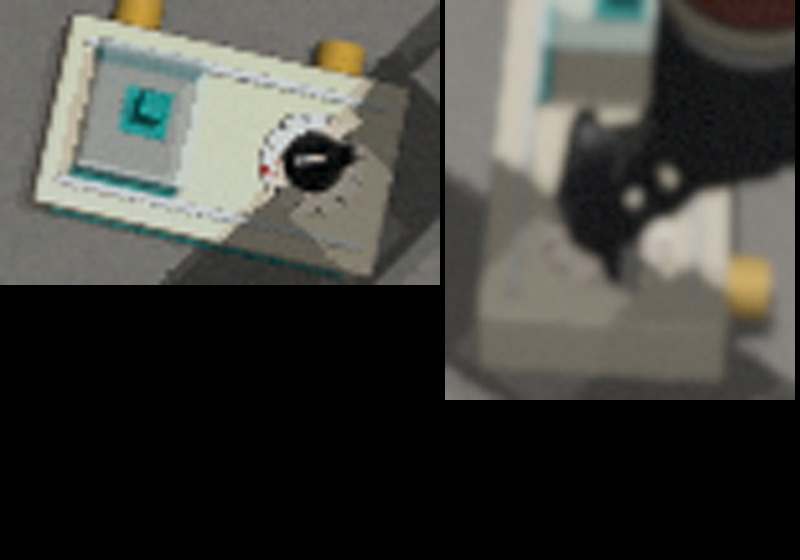

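Run:
```python
from h import *
from scipy.optimize import least_squares
i0=np.load("top0.npz")["im"].astype(float); i1=cv2.imread("pics/top3.png")[...,::-1].astype(float)
v,u=np.mgrid[:400,:640]; uv=np.c_[u.ravel(),v.ravel()]
G=onplane("top",uv,.053).reshape(400,640,3); T=onplane("top",uv,.092).reshape(400,640,3)
c=np.array([.5195,-.2940])
for nm,im in(("0",i0),("1",i1)):
    r=np.hypot(G[...,0]-c[0],G[...,1]-c[1])
    w=np.clip(im[...,0]-np.maximum(im[...,1],im[...,2])-25,0,None)*(r<.04)*(r>.02)
    w*=(w>0.15*w.max())
    p=(G*w[...,None]).sum((0,1))/w.sum(); print(nm,"red",p,(w>0).sum(),np.degrees(np.arctan2(*(p[:2]-c)[::-1])),np.hypot(*(p[:2]-c)))
    gray=im.mean(2); rT=np.hypot(T[...,0]-c[0],T[...,1]-c[1])
    w=np.clip(gray-55,0,None)*(rT<.0165); q=T[...,:2]
    b=w>0; n,l=cv2.connectedComponents(b.astype(np.uint8)); 
    k=max(range(1,n),key=lambda k:w[l==k].sum()); w*=(l==k)
    m=(q*w[...,None]).sum((0,1))/w.sum(); D=(q-m).reshape(-1,2); C=(D*w.reshape(-1,1)).T@D; e,V=np.linalg.eigh(C)
    print("line mid",m,(w>0).sum(),"dir",np.degrees(np.arctan2(V[1,1],V[0,1]))%180,"mid rel ang",np.degrees(np.arctan2(*(m-c)[::-1])),np.sqrt(e/w.sum()))
# tick circle from image0
r=np.hypot(G[...,0]-c[0],G[...,1]-c[1]); gray=i0.max(2)
b=(r>.022)&(r<.036); w=np.clip(190-gray,0,None)*b
red=np.clip(i0[...,0]-i0[...,1],0,None)>15
f=lambda x:(np.hypot(G[b][:,0]-x[0],G[b][:,1]-x[1])-x[2])*np.sqrt(np.clip(w[b],0,100))*30
s=least_squares(f,[*c,.03],loss='soft_l1'); print("ticks",s.x)
```

```text
0 red [ 0.51669875 -0.26627026  0.053     ] 6 95.76843353994414 0.02787086854048672
line mid [ 0.5190062  -0.30736381] 13 dir 173.49440348660858 mid rel ang -92.11614309066725 [0.00191489 0.00590835]
1 red [ 0.51581342 -0.26325185  0.053     ] 5 96.8368954145932 0.03096836733244499
line mid [ 0.51929996 -0.28600782] 8 dir 95.1781936450226 mid rel ang 91.43379286426708 [0.00085708 0.00431734]
ticks [ 0.51862755 -0.29102357  0.03060883]
```

Run:
```python
from h import *
from scipy.optimize import minimize
im=np.load("top0.npz")["im"]; S=im.astype(int); sat=S.max(2)-S.min(2)
print(sat[192:212:2,388:422:1])
x0,y0=388,186
up=8; c=cv2.resize(im[186:218,388:422].astype(np.float32),None,fx=up,fy=up,interpolation=cv2.INTER_LINEAR)
st=cv2.GaussianBlur(c.max(2)-c.min(2),(0,0),4); H,W=st.shape
vv,uu=np.mgrid[:H,:W]; uv=np.c_[(uu.ravel()+.5)/up-.5+x0,(vv.ravel()+.5)/up-.5+y0]; G=onplane("top",uv,.053)[:,:2]; s=st.ravel()
def f(x):
    r=np.hypot(G[:,0]-x[0],G[:,1]-x[1]); return s[(r>.0305)&(r<.0335)].mean()-s[(r>.0345)&(r<.0375)].mean()
best=min(((f((a,b)),a,b) for a in np.arange(.513,.526,.0005) for b in np.arange(-.3,-.287,.0005))); print(best)
```

```text
[[ 21  25  21  21  21  22  21  20  21  21  22  22  19   9   3   4   4   4
    4   2   6  14  24  23  23  24  24  24  23  22  24  23  24  25]
 [ 21  23  20  20  19  21  22  20  22  24   4   8   4   5   5   5   5   5
    3  13  12   3   6   6  20  22  25  23  22  23  24  24  24  23]
 [ 21  18  19  21  21  22  20  19  14   5   6   6   5   6   5   1   2   1
    4   1   3   0   2   3   6   8  24  22  23  23  24  24  21  17]
 [ 17  19  20  20  19  21  19  19   4  16   6   6  10   2   2   3   6   7
    1   1   2   3   3   2   6   5   9  23  22  22  25  23  24  20]
 [ 20  19  18  19  20  19  17   5   5   8   6   5   2   4   1   7   5   2
    2   4   2   3   5   4   2  21  13  17  21  21  23  22  20  15]
 [ 17  20  20  19  20  19  17  77 132 145 143  21   2   5   8   4   9   2
    4   1   2   5   1   4   6   5   6  18  23  23  24  21  17   8]
 [ 18  17  18  19  17  20  19  24   4   3   4   6  12   5   4   3   4   4
    1   4   1   2   1   6   6   4   4  23  23  22  23  20  15   6]
 [ 18  19  18  18  20  16  17  18  11   4   6   6  21  17  17   3   2   1
    0   1   4   5   5   6   5   5  17  21  21  21  20  14  10   7]
 [ 18  18  17  17  18  20  19  19  19  18   2   6   5   2   6   5   6   6
    5   5   6   5   8   6  10  22  20  22  20  19  21  20   4   4]
 [ 13  15  19  18  16  18  17  19  18  19  18  19  13   4   4   6   4   7
    2   3   5  10  17  20  20  17  19  20  21  19  19  17   8   6]]
(np.float32(-7.5911617), np.float64(0.5199999999999992), np.float64(-0.2935))
```

Two independent fits put the dial centre at (0.520, -0.2935). That gives a mark bearing of about 97° and a pointer bearing of about 97.7°, so the knob is set. Next is the hood.

```bash
python3 -m inch '[[[0,0,0],[0,0,0.12],1],[[0,0,0],[0,0,0.12],1],[[0,0,0],[0,0,0.11],1],[[0,0,0],[0,0,0],1]]'; python3 -c "
from h import *
go(.5452,-.177,.136,-12.3)"
```

```text
time: 8.1
tool_pos: [0.5411, -0.4412, 0.2528]
tool_rot: [0.0, 0.779, 0.627, 0.0]
contact_force: [0.5, 0.3, 0.1]
gripper_width: 1.002
grasp_force: 0.0
t 8.1 pos [ 0.5411 -0.4412  0.2528] yaw -12.27 tilt 0.02 shift [ 0.259  -0.0521  0.1168] turnz 0.0006 w 1.002 F [0.5 0.3 0.1] gf 0.0 q [-0.79  0.22  1.43  0.    1.49 -0.58]
```

```bash
python3 -m inch '[[[0.043,-0.0087,0],[0,0,0],1],[[0.043,-0.0087,0],[0,0,0],1],[[0.043,-0.0087,0],[0,0,0],1],[[0.043,-0.0087,0],[0,0,0],1],[[0.043,-0.0087,0],[0,0,0],1],[[0.044,-0.0087,0],[0,0,0],1],[[0,0,0.03],[0,0,0],1],[[0,0,0],[0,0,0],1]]'; python3 -c "
from h import *
go(.5452,-.177,.136,-12.3)"
```

```text
time: 8.9
tool_pos: [0.5432, -0.1756, 0.2188]
tool_rot: [-0.003, 0.778, 0.629, -0.001]
contact_force: [-0.8, 0.6, 0.4]
gripper_width: 0.999
grasp_force: 0.0
t 8.9 pos [ 0.5432 -0.1756  0.2188] yaw -12.07 tilt 0.37 shift [-0.0011  0.0028  0.0827] turnz 0.0041 w 0.999 F [-0.8  0.6  0.4] gf 0.0 q [-0.44 -0.05  1.78 -0.    1.42 -0.23]
```

```bash
python3 -m inch '[[[-0.0005,0.001,0.03],[0,0,0],1],[[0,0,0.03],[0,0,0],1],[[0,0,0.022],[0,0,0],1],[[0,0,0],[0,0,0],1]]'; python3 -c "
from h import *
go(.5452,-.177,.136,-12.3)"; python3 -m inch '[[[0,0,0],[0,0,0],0.3],[[0,0,0],[0,0,0],0],[[0,0,0],[0,0,0],0],[[0,0,0],[0,0,0],0],[[0,0,0],[0,0,0],0],[[0,0,0],[0,0,0],0]]';  python3 -c "
from h import *
go(.5452-.0256,-.177-.1172,.136,-12.3)"
```

```text
time: 9.3
tool_pos: [0.5438, -0.1787, 0.137]
tool_rot: [-0.003, 0.779, 0.627, -0.002]
contact_force: [-0.0, -0.7, -0.9]
gripper_width: 1.0
grasp_force: 0.0
t 9.3 pos [ 0.5438 -0.1787  0.137 ] yaw -12.34 tilt 0.42 shift [0.002 0.001 0.001] turnz -0.0006 w 1.0 F [-0.  -0.7 -0.9] gf 0.0 q [-0.45  0.04  1.84 -0.    1.28 -0.23]
time: 9.9
tool_pos: [0.5443, -0.1791, 0.1415]
tool_rot: [-0.002, 0.779, 0.627, -0.002]
contact_force: [-11.7, 3.0, 10.3]
gripper_width: 0.173
grasp_force: 60.1
t 9.9 pos [ 0.5443 -0.1791  0.1415] yaw -12.34 tilt 0.35 shift [-0.1177  0.0005  0.0056] turnz -0.0007 w 0.173 F [-11.7   3.   10.3] gf 60.07830262184143 q [-0.45  0.03  1.83 -0.    1.28 -0.23]
```

```bash
python3 -m inch '[[[-0.01,0,0],[0,0,0],0],[[-0.016,0,0],[0,0,0],0],[[-0.016,0,0],[0,0,0],0],[[-0.016,0,0],[0,0,0],0],[[-0.016,0,0],[0,0,0],0],[[-0.016,0,0],[0,0,0],0],[[-0.016,0,0],[0,0,0],0],[[-0.01,0,0],[0,0,0],0]]'; python3 -m inch '[[[-0.004,0,0],[0,0,0],0],[[-0.002,0,0],[0,0,0],0],[[0,0,0],[0,0,0],0]]'; python3 -c "
from h import *
s=manip.state();p=np.array(s['tool_pos']);print(np.hypot(*(p[:2]-[.5443,-.1791])))
go(.5443-.0256,-.1791-.1172,.136,-12.3)"
```

```text
time: 10.7
tool_pos: [0.5197, -0.2931, 0.1416]
tool_rot: [-0.002, 0.779, 0.627, -0.001]
contact_force: [-8.1, 4.3, 8.3]
gripper_width: 0.177
grasp_force: 59.9
time: 11.0
tool_pos: [0.5189, -0.2967, 0.1416]
tool_rot: [-0.003, 0.779, 0.627, 0.0]
contact_force: [-7.1, 9.6, 10.1]
gripper_width: 0.175
grasp_force: 60.1
0.12028634124518482
t 11.0 pos [ 0.5189 -0.2967  0.1416] yaw -12.36 tilt 0.38 shift [ 0.0003 -0.0003  0.0056] turnz -0.001 w 0.175 F [-7.1  9.6 10.1] gf 60.12766420841217 q [-0.64  0.09  1.77  0.    1.29 -0.43]
```

```bash
python3 -m inch '[[[-0.004,0,0],[0,0,0],0],[[0,0,0],[0,0,0],0],[[0,0,0],[0,0,0],0]]'; python3 -m inch '[[[0,0,0],[0,0,0],1],[[0,0,0],[0,0,0],1],[[0,0,0],[0,0,0],1],[[0,0,0],[0,0,0],1],[[0,0,0],[0,0,0],1],[[0,0,-0.04],[0,0,0],1],[[0,0,-0.045],[0,0,0],1],[[0,0,0],[0,0,0],1]]'; python3 -c "
from h import *
go(.495,.254,.22,-11.9)"
```

```text
time: 11.3
tool_pos: [0.5189, -0.297, 0.1415]
tool_rot: [-0.006, 0.779, 0.627, 0.003]
contact_force: [-5.9, 21.3, 14.0]
gripper_width: 0.172
grasp_force: 60.5
time: 12.1
tool_pos: [0.5221, -0.305, 0.2338]
tool_rot: [0.007, 0.779, 0.627, 0.002]
contact_force: [0.0, -0.2, 1.0]
gripper_width: 0.999
grasp_force: 0.0
t 12.1 pos [ 0.5221 -0.305   0.2338] yaw -12.39 tilt 0.78 shift [ 0.5402 -0.1466  0.0088] turnz -0.0085 w 0.999 F [ 0.  -0.2  1. ] gf 0.0 q [-0.65  0.01  1.69 -0.    1.42 -0.44]
```

The hood hit its stop: force reached 21 N with no further travel, 120 mm along. Now to the lid bar.

```bash
python3 -m inch '[[[0.0386,-0.0105,0],[0,0,0],1],[[0.0386,-0.0105,0],[0,0,0],1],[[0.0386,-0.0105,0],[0,0,0],1],[[0.0386,-0.0105,0],[0,0,0],1],[[0.0386,-0.0105,0],[0,0,0],1],[[0.0386,-0.0105,0],[0,0,0],1],[[0.0386,-0.0105,0],[0,0,0],1],[[0,0,0],[0,0,0],1]]'; python3 -c "
from h import *
for n in ('top','side'):
  im,d=manip.grab_frame(n); cv2.imwrite(f'pics/{n}4.png',im[...,::-1])
t=cv2.imread('pics/top4.png')[120:235,180:440]; s=cv2.imread('pics/side4.png')[130:330,260:400]
o=np.zeros((600,800,3),np.uint8); o[:230,:520]=cv2.resize(t,(520,230),interpolation=2); o[:400,520:800]=cv2.resize(s,(280,400),interpolation=2); o[235:600,0:515]=cv2.resize(cv2.imread('pics/top4.png')[170:228,345:427],(515,365),interpolation=2); cv2.imwrite('pics/c4.png',o)
go(.4945,.2555,.22,-11.9)"
```

```text
time: 12.9
tool_pos: [0.5048, -0.0193, 0.2251]
tool_rot: [-0.0, 0.778, 0.629, 0.0]
contact_force: [0.1, -0.4, 0.4]
gripper_width: 0.994
grasp_force: 0.0
t 13.0 pos [ 0.5052 -0.0224  0.2252] yaw -12.28 tilt 0.03 shift [ 0.2693 -0.0696  0.005 ] turnz -0.0066 w 1.002 F [-0.3  0.7 -0.2] gf 0.0 q [-0.19 -0.22  1.92 -0.    1.44  0.02]
```

View pics/c4.png

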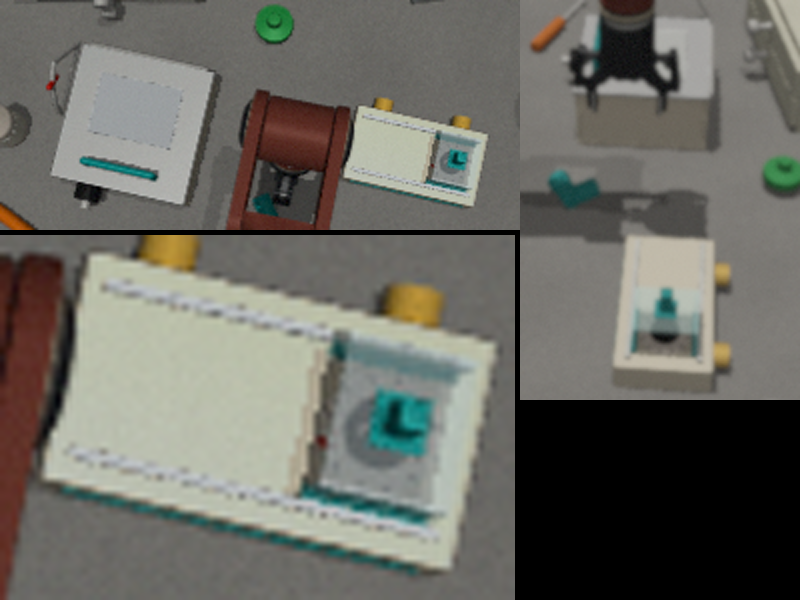

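The hood is home over the knob, with the red mark visible at its edge and nothing else moved. On to the bar.

```bash
python3 -m inch '[[[0.0385,-0.01,0],[0,0,0],1],[[0.0385,-0.01,0],[0,0,0],1],[[0.0385,-0.01,0],[0,0,0],1],[[0.0385,-0.01,0],[0,0,0],1],[[0.0385,-0.01,0],[0,0,0],1],[[0.0385,-0.01,0],[0,0,0],1],[[0.0385,-0.0095,0],[0,0,0],1],[[0,0,0],[0,0,0],1]]'; python3 -c "
from h import *
go(.4945,.2555,.16,-11.9)"
```

```text
time: 13.8
tool_pos: [0.4955, 0.2576, 0.2251]
tool_rot: [-0.0, 0.778, 0.628, 0.0]
contact_force: [0.1, -0.5, -0.2]
gripper_width: 0.998
grasp_force: 0.0
t 13.8 pos [0.4955 0.2576 0.2251] yaw -12.23 tilt 0.05 shift [-0.0023 -0.0005  0.0651] turnz -0.0057 w 0.998 F [ 0.1 -0.5 -0.2] gf 0.0 q [ 0.35 -0.08  1.8   0.    1.42  0.56]
```

```bash
python3 -m inch '[[[0,0,0.025],[0,0,0],1],[[0,0,0.025],[0,0,0],1],[[0,0,0.015],[0,0,0],1],[[0,0,0],[0,0,0],0.4],[[0,0,0],[0,0,0],0.4]]'; python3 -m inch '[[[0,0,0],[0,0,0],0],[[0,0,0],[0,0,0],0],[[0,0,0],[0,0,0],0],[[0,0,0],[0,0,0],0],[[0,0,0],[0,0,0],0],[[0,0,0],[0,0,0],0]]';  python3 -c "
from h import *
go(.4945,.2555,.16,-11.9)"
```

```text
time: 14.3
tool_pos: [0.4957, 0.2546, 0.1606]
tool_rot: [0.0, 0.78, 0.626, 0.0]
contact_force: [0.3, -0.4, 0.8]
gripper_width: 0.69
grasp_force: 0.0
time: 14.9
tool_pos: [0.4935, 0.256, 0.1611]
tool_rot: [-0.002, 0.779, 0.627, -0.001]
contact_force: [-8.1, 1.1, 5.0]
gripper_width: 0.114
grasp_force: 58.5
t 14.9 pos [0.4935 0.256  0.1611] yaw -12.33 tilt 0.25 shift [-0.0003  0.0011  0.0011] turnz -0.0074 w 0.114 F [-8.1  1.1  5. ] gf 58.46467673778534 q [ 0.34 -0.03  1.86  0.    1.32  0.56]
```

```bash
python3 -m inch '[[[0,0.0003,-0.0082],[0,0,0],0],[[0,0.0013,-0.0082],[0,0,0],0],[[0,0.0024,-0.008],[0,0,0],0],[[0,0.0025,-0.0079],[0,0,0],0],[[0,0.0036,-0.0077],[0,0,0],0],[[0,0.0036,-0.0077],[0,0,0],0],[[0,0.0043,-0.0074],[0,0,0],0],[[0,0.0043,-0.0073],[0,0,0],0]]';  python3 -c "
from h import *
go(.4945,.2555,.16,-11.9)"
```

```text
time: 15.7
tool_pos: [0.5166, 0.2511, 0.2221]
tool_rot: [-0.001, 0.779, 0.627, -0.0]
contact_force: [0.5, 4.8, -6.9]
gripper_width: 0.116
grasp_force: 58.7
t 15.7 pos [0.5166 0.2511 0.2221] yaw -12.36 tilt 0.14 shift [-0.0005 -0.0224  0.0621] turnz -0.0081 w 0.116 F [ 0.5  4.8 -6.9] gf 58.66539716720581 q [ 0.32 -0.04  1.77  0.    1.42  0.54]
```

```bash
python3 -m inch '[[[0,0.0048,-0.007],[0,0,0],0],[[0,0.005,-0.0069],[0,0,0],0],[[0,0.0054,-0.0066],[0,0,0],0],[[0,0.0056,-0.0063],[0,0,0],0],[[0,0.006,-0.0061],[0,0,0],0],[[0,0.006,-0.0059],[0,0,0],0],[[0,0.0065,-0.0056],[0,0,0],0],[[0,0.0066,-0.0053],[0,0,0],0]]'; python3 -m inch '[[[0,0.0035,-0.0026],[0,0,0],0],[[0,0.0035,-0.0024],[0,0,0],0],[[0,0.0035,-0.0023],[0,0,0],0],[[0,0.0035,-0.0023],[0,0,0],0],[[0,0,0],[0,0,0],0],[[0,0,0],[0,0,0],0]]';  python3 -c "
from h import *
go(.4945,.2555,.16,-11.9)
for n in ('top','side'):
  im,d=manip.grab_frame(n); cv2.imwrite(f'pics/{n}5.png',im[...,::-1]); np.savez(n+'5.npz',im=im,d=d)
t=cv2.imread('pics/top5.png')[120:240,180:330]; s=cv2.imread('pics/side5.png')[90:220,260:400]
o=np.zeros((330,800,3),np.uint8); o[:320,:400]=cv2.resize(t,(400,320),interpolation=2); o[:330,410:765]=cv2.resize(s,(355,330),interpolation=2); cv2.imwrite('pics/c5.png',o)"
```

```text
time: 16.5
tool_pos: [0.5593, 0.2422, 0.2739]
tool_rot: [-0.003, 0.779, 0.627, -0.002]
contact_force: [-10.0, 4.9, 2.6]
gripper_width: 0.114
grasp_force: 58.4
time: 17.1
tool_pos: [0.5736, 0.2393, 0.2854]
tool_rot: [-0.002, 0.779, 0.627, -0.001]
contact_force: [-11.6, 4.5, 7.4]
gripper_width: 0.114
grasp_force: 59.0
t 17.1 pos [0.5736 0.2393 0.2854] yaw -12.28 tilt 0.28 shift [-0.0012 -0.0801  0.1257] turnz -0.0067 w 0.114 F [-11.6   4.5   7.4] gf 59.013787508010864 q [0.27 0.03 1.59 0.   1.53 0.49]
```

View pics/c5.png

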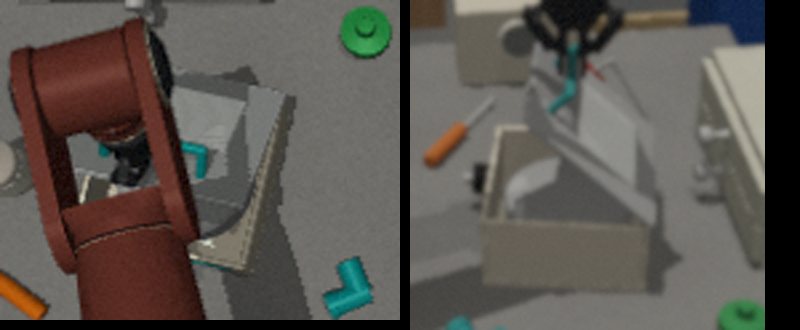

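Lid is up and held. I'll measure its angle by fitting a plane to the lid's top face in the side depth image.

```bash
cat > lid.py <<'E'
from h import *
hx=np.array([np.cos(np.radians(-12)),np.sin(np.radians(-12))]); hy=np.array([-hx[1],hx[0]])
def lid(n,d,im):
    P=cloud(n,d); c=np.array([.494,.2555])+.19*hx   # hinge middle
    X=(P[...,:2]-c)@hx; Y=(P[...,:2]-c)@hy; Z=P[...,2]-.1105
    teal=(im[...,1].astype(int)-im[...,0]>25)
    m=(abs(Y)<.10)&(X<-.01)&(X>-.17)&(d>0)&~teal
    ang=np.degrees(np.arctan2(Z,-X)); perp=lambda a:(X*np.sin(a)+Z*np.cos(a))
    # RANSAC-free: search plane angle with offset ~8mm-band
    best=None
    for a in np.radians(np.arange(30,60,.25)):
        for o in np.arange(.002,.016,.001):
            k=m&(abs(perp(a)-o)<.003); s=k.sum()
            if best is None or s>best[0]: best=(s,np.degrees(a),o,k)
    k=best[3]
    for _ in range(5):
        p=np.polyfit(X[k],Z[k],1); k=m&(abs(Z-np.polyval(p,X))*np.cos(np.arctan(p[0]))<.005)
    A=np.c_[P[k],]; nrm=np.linalg.svd(A-A.mean(0),full_matrices=False)[2][2]; nrm*=np.sign(nrm[2])
    print(n,best[:3],"line angle",np.degrees(np.arctan(-p[0])),k.sum(),"plane normal tilt",np.degrees(np.arccos(nrm[2])),"az",np.degrees(np.arctan2(nrm[1],nrm[0])), "intercept",p[1])
E
python3 - <<'E'
from lid import *
for n in("side","top"):
    z=np.load(n+"5.npz"); lid(n,z["d"],z["im"])
E
```

```text
side (np.int64(1299), np.float64(42.75), np.float64(0.007)) line angle 42.95407040856182 1414 plane normal tilt 42.99361085270737 az -11.977813075215124 intercept 0.00905121998598005
top (np.int64(1206), np.float64(42.5), np.float64(0.012)) line angle 42.78341132437595 1335 plane normal tilt 42.75551440222116 az -12.497412587698859 intercept 0.01551076935035464
```

```bash
python3 -m inch '[[[0,0.0012,-0.0015],[0,0,0],0],[[0,0.0012,-0.0015],[0,0,0],0],[[0,0.0012,-0.0015],[0,0,0],0],[[0,0.0012,-0.0015],[0,0,0],0],[[0,0,0],[0,0,0],0],[[0,0,0],[0,0,0],0],[[0,0,0],[0,0,0],0]]'
python3 - <<'E'
from lid import *
go(.4945,.2555,.16,-11.9)
for n in("side","top"):
    im,d=manip.grab_frame(n); lid(n,d,im)
E
```

```text
time: 17.9
tool_pos: [0.5783, 0.2383, 0.2886]
tool_rot: [-0.003, 0.779, 0.627, -0.001]
contact_force: [-6.0, 4.5, -0.6]
gripper_width: 0.114
grasp_force: 58.6
t 17.9 pos [0.5783 0.2383 0.2886] yaw -12.29 tilt 0.33 shift [-0.0012 -0.0848  0.129 ] turnz -0.0068 w 0.114 F [-6.   4.5 -0.6] gf 58.640899658203125 q [0.27 0.04 1.57 0.   1.53 0.48]
side (np.int64(1271), np.float64(44.5), np.float64(0.007)) line angle 44.63177920599572 1367 plane normal tilt 44.66657104037968 az -11.923397931542128 intercept 0.009420856559647443
top (np.int64(1177), np.float64(44.75), np.float64(0.011000000000000001)) line angle 44.569320054684475 1290 plane normal tilt 44.54954369708349 az -12.414554680213136 intercept 0.015686760027399074
```

```bash
python3 -m inch '[[[0,0.0012,-0.0008],[0,0,0],0],[[0,0,0],[0,0,0],0],[[0,0,0],[0,0,0],0],[[0,0,0],[0,0,0],0],[[0,0,0],[0,0,0],0],[[0,0,0],[0,0,0],0],[[0,0,0],[0,0,0],0],[[0,0,0],[0,0,0],0]]'
python3 - <<'E'
from lid import *
go(.4945,.2555,.16,-11.9)
for n in("side","top"):
    im,d=manip.grab_frame(n); lid(n,d,im); cv2.imwrite(f'pics/{n}6.png',im[...,::-1])
t=cv2.imread('pics/top6.png'); s=cv2.imread('pics/side6.png')[100:340,180:420]
o=np.zeros((500,800,3),np.uint8); o[:200,:320]=cv2.resize(t,(320,200),interpolation=3); o[:480,320:800]=cv2.resize(s,(480,480),interpolation=2)
o[205:425,:318]=cv2.resize(t[170:228,343:427],(318,220),interpolation=2); cv2.imwrite('pics/c6.png',o)
E
```

```text
time: 18.8
tool_pos: [0.5793, 0.238, 0.2892]
tool_rot: [-0.003, 0.779, 0.627, -0.001]
contact_force: [-5.5, 5.6, -0.6]
gripper_width: 0.111
grasp_force: 58.6
t 18.8 pos [0.5793 0.238  0.2892] yaw -12.29 tilt 0.36 shift [-0.0012 -0.0857  0.1297] turnz -0.0067 w 0.111 F [-5.5  5.6 -0.6] gf 58.557225465774536 q [0.27 0.04 1.57 0.   1.53 0.48]
side (np.int64(1251), np.float64(45.25), np.float64(0.006)) line angle 45.012620032069954 1353 plane normal tilt 45.059608895454836 az -12.051300073598318 intercept 0.00951755150215065
top (np.int64(1165), np.float64(45.0), np.float64(0.011000000000000001)) line angle 44.927313362551395 1272 plane normal tilt 44.91694401457005 az -12.349743601078615 intercept 0.015808690317561335
```

View pics/c6.png

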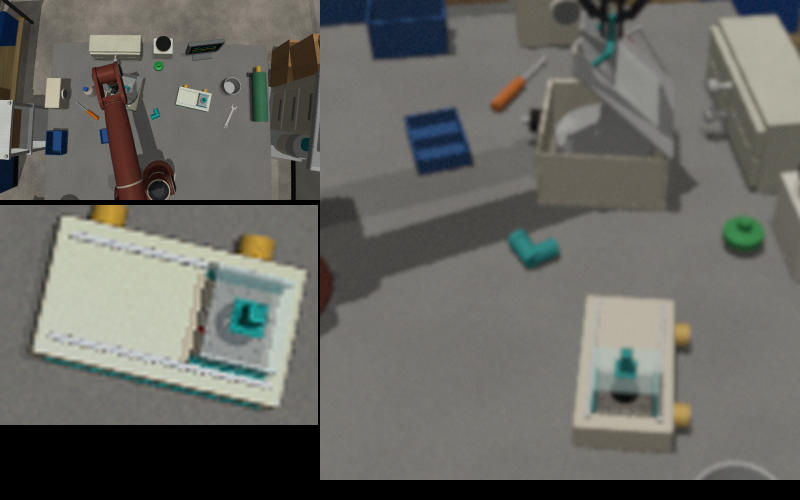

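Both cameras put the lid at 45.0°. It's held steady, the hood is home and the loose items are where they started, so I'm handing in.

```bash
python3 -c "
from plant import manip
print(manip.job_done())"
```

```text
the job is handed in; nothing more can be done
None
```

I handed the job in at about 19 s, with no verdict shown: the pointer is within about 1–2° of the red mark, the lock hood is fully home against its stop, and the gripper is holding the lid steady at 45.0° by both cameras.

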